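Strip a curling handle clamp and lay the parts out

ROBOT

A 6-joint arm with a two-finger parallel gripper is mounted at the origin on the work surface. World frame = base frame: x ahead of the robot, y to its left, z up, the work surface at z = 0. Lengths are in m, angles in rad, forces in N, time in s.
With the tool pointing down it reaches from about 0.375 to 0.975 m from the base axis. Payload 3.8 kg.
Tool frame: the origin (TCP) lies at the very end of the fingers, on their centre line; the grasp point (between the pads) lies 19 mm behind it; z points along the fingers, y is the line along which they close (so a half turn about z gives the same grasp; the last joint's range is limited). The gripper opens to 85 mm and grips with 20 to 120 N. Pads are 22 mm wide; open, the fingers measure 114 mm over their backs; the gripper's body (76 mm by 85 mm) begins 54 mm behind the grasp point. The pads swing forward as they close: fully open they stand 13 mm farther back than shut.
Start: joints at [-1.211, 0.264, 1.604, -0, 1.274, -0.037], TCP at [0.261, -0.623, 0.231] pointing down, gripper open.
Joint ranges: [-2.63, 2.63], [-0.94, 2.18], [0.31, 2.57], [-1.31, 4.45], [0, 2.66], [-2.55, 2.55]. Speed limits (rad/s): [2.57, 2.57, 3.14, 3.14, 3.14, 3.14].

INTERFACE

Orientations are given as a rotation vector (axis times angle).
In Python, from workcell import * gives the robot as it stands.
- The arm moves only by the shell command python3 -m crank 'ROWS' [OPENING] [FORCE]. ROWS is JSON, a list that holds one entry, the list of rows, each a list of 6 numbers: the shift along the tool's x, y, z in cm, then the turn, a rotation vector about the tool's x, y, z in rad. In form: [[[dx, dy, dz, ax, ay, az], ...]]. A call has 1 to 8 rows; each row shifts and turns the commanded pose from where the row before left it, along the tool's axes as they then stand; what a row does not reach is not made up. A row lasts 1/12 s, in which the tool goes at most 41.7 mm and 7.16 degrees, less where a joint would pass 70% of its speed; a pose out of reach is approached as far as the arm can. A call with a gripper value outside its range is refused whole. OPENING is the finger opening in cm, from 0 to 8.54, set as the call begins (- or left out, the last holds). The fingers move at their own pace and stop on an object; FORCE is the grip in N (left out, the last holds). Time passes only in rows, so rows that do not move let the fingers close. It gives the time, the measured TCP pose, the force, the opening and the grip force at its end, in the units of the state.
- read_state(): the state, without advancing time (a new reading comes with each control period).
- read_camera(name): name is "side" or "top" or "wrist"; returns the picture (384x512x3 uint8, blue, green, red); there is no depth.
- camera_model(name): a dict with "camera_matrix" (3x3 intrinsics, pixels), "R" (3x3) and "t" (3): a world point X has camera coordinates R X + t. Camera axes: x right, y down, z forward; pixel columns grow to the right and rows downward; lengths in m; the calibration is good to about 2 mm. The wrist camera is an equidistant fisheye: a pixel r from the principal point sees the ray r / f radians off the axis. A picture is of the moment at which its call begins: read the wrist's pose just before it. camera_model takes no time and is no camera call; for the wrist camera it gives the pose at the moment of the call.
- finish_job(): hands the job in; it is judged then, once.
The state is a dict: "time": time; "q": joint angles; "joint_vel": joint speeds; "joint_torque": joint torques, N m; "tool_pos": TCP position; "tcp_rot": TCP orientation; "wrist_force": force on the tool from outside, world axes, zero at the start; "torque": the same for the moment, N m; "width": opening from 0.0 (shut) to 1.0 (fully open); "grip_force": force on a finger pad.
Only numpy, scipy, OpenCV 4.12 (cv2) and the standard library are available. Lean on these libraries where they do the work, as an engineer would, in place of code of your own. Each camera call takes 0.05 s, during which the arm holds its last target. There are 200 camera calls.

TASK

Strip the clamp stack off the stud one part at a time and lay it out, in this order: stand the brass wing nut, wings up, midway between the slate grey emery block and the bowl of the green scoop; stand the red spacer directly behind the emery block (on its side away from the robot), in line with the block's length and leaving a gap of about 30 mm; lay the yellow bracket flat, tabs up, centred along the length of the small steel platform. Last, stand the chrome handle sleeve upright on the middle of the bracket, over its hole. Let go of each part once it is down, and do not shift the emery block, scoop, pickup tool or blue jar.

Things in the scene. Friction and masses are not known exactly. Their poses are not given: they have to be found in the camera images.
- fixture: Stripping fixture, fixed: blue base 80 x 80 x 14 mm, dark boss 28 mm diameter from 14 to 30 mm height, plain upright steel stud 10 mm diameter from 30 to 85 mm height. Origin on the stud's axis at the underside, z up. At the start bracket (on the boss), spacer and wing nut are stacked on the stud in that order, all loose; they simply lift straight up off it (no thread).
- wing_nut: Brass wing nut, 50 g, topmost on the stud at the start. Round hub 20 mm diameter, 20 mm high, 15 mm bore; two wings 5 mm thick along its x axis, spanning 58 mm, from 6 mm to 28 mm above the underside. Origin at the centre of the underside, z up; the hub can be gripped along its y axis, across the wings. Its wings lie roughly along the bracket's length at the start.
- spacer: Red plastic ring-shaped spacer, 30 g, 30 mm outer diameter, 15 mm bore, 22 mm high, between nut and bracket on the stud at the start. Origin at the centre of the underside, z up.
- bracket: Yellow steel U-bracket, about 160 g: flat plate 108 mm (its x) x 36 mm (its y) x 8 mm with a 15 mm hole in the middle, and at each end (x = +-52 mm) an upturned tab 4 mm thick rising to 28 mm above the underside. Origin at the hole's centre on the underside, z up. Can be gripped across its 36 mm width at the middle; underside 30 mm above the work surface at the start.
- sleeve: Chrome handle sleeve, about 90 g: upright open tube 32 mm outer diameter, 24 mm bore, 55 mm high, standing free on the shelf behind. Origin at the centre of its lower end, z up.
- emery: Slate grey emery block, loose, 220 g, 80 mm long (its x, which points roughly away from the robot) x 45 mm (its y) x 28 mm high. Origin at the centre of the underside. Reference: do not move it.
- scoop: Green plastic scoop, loose, beside the emery block on one side (left or right), about 150 mm from it centre to centre. Bowl 80 x 60 mm, walls 32 mm high, open towards +x; a 100 mm handle runs towards its -x. Origin at the centre of the bowl's underside. Reference: do not move it.
- platform: Small steel platform plate, 90 mm (its x) x 60 mm (its y) x 6 mm, on a grey base 110 x 70 mm with a knurled brass knob at its +x end; its height varies between 38 and 60 mm and it holds that height under load (leave the knob alone). Origin at the centre of its TOP face, z up.
- pickup: Magnetic pickup tool, loose, lying on the other side of the emery block from the scoop, about 170 mm long: red and chrome magnet tip 16 mm thick, thin chrome rod, black handle 18 mm thick towards its -x. Origin under the tip. Bystander: do not move it.
- jar: Blue grease jar with white cap, loose, 48 mm diameter, 50 mm high. Origin at the centre of the underside. Bystander: do not move it.

How it is judged:
On the way, in this order (a step that is already met when the one before it is completed fails the run):
1. the wing nut stands midway between emery block and scoop (x of wing_nut in the frame of emery between -0.018 and 0.018 m and z of wing_nut in the frame of emery between -0.005 and 0.005 m and angle between wing_nut's own z axis and vertical below 0.1 rad and ((y of wing_nut in the frame of emery between 0.06 and 0.09 m and y of scoop in the frame of emery above 0 m) or (y of wing_nut in the frame of emery between -0.09 and -0.06 m and y of scoop in the frame of emery below 0 m)) and linear speed of wing_nut below 0.02 m/s and angular speed of wing_nut below 0.2 rad/s and contact force between the fingers and wing_nut below 0.05 N), for 0.2 s.
2. the spacer stands behind the emery block (x of spacer in the frame of emery between 0.07 and 0.1 m and y of spacer in the frame of emery between -0.015 and 0.015 m and z of spacer in the frame of emery between -0.005 and 0.005 m and angle between spacer's own z axis and vertical below 0.1 rad and linear speed of spacer below 0.02 m/s and angular speed of spacer below 0.2 rad/s and contact force between the fingers and spacer below 0.05 N), for 0.2 s.
3. the bracket lies on the platform (horizontal distance between bracket and platform below 0.012 m and angle between the x axis of bracket and the x axis of platform, either way round below 0.2 rad and angle between bracket's own z axis and vertical below 0.1 rad and z of bracket in the frame of platform between -0.004 and 0.004 m and linear speed of bracket below 0.02 m/s and angular speed of bracket below 0.2 rad/s and contact force between the fingers and bracket below 0.05 N), for 0.2 s.
4. the sleeve stands on the bracket (horizontal distance between sleeve and bracket below 0.01 m and angle between sleeve's own z axis and vertical below 0.1 rad and z of sleeve in the frame of bracket between 0.004 and 0.012 m and linear speed of sleeve below 0.02 m/s and angular speed of sleeve below 0.2 rad/s and contact force between the fingers and sleeve below 0.05 N), for 0.2 s.
At the end, for the whole second after the job is handed in: Upright on the shelf: nut midway between block and scoop within 15 mm (18 along the block), spacer 85 mm behind the block's centre, in line, within 15 mm. Bracket flat, tabs up, on the platform within 12 mm and 0.2 rad; sleeve upright on it within 10 mm of its hole. All released, at rest (all of step 1 and all of step 2 and all of step 3 and all of step 4); the robot touches nothing.
It fails at once if the emery block is shifted by more than 12 mm (distance of emery from where it was at the start of the episode above 0.012 m).
It fails at once if the scoop is shifted by more than 12 mm (distance of scoop from where it was at the start of the episode above 0.012 m).
It fails at once if the pickup tool is shifted by more than 12 mm (distance of pickup from where it was at the start of the episode above 0.012 m).
It fails at once if the blue jar is shifted by more than 12 mm (distance of jar from where it was at the start of the episode above 0.012 m).
It also fails if it takes over 136 s, if anything falls off the work surface, if the arm or the gripper's body presses on something with over 40 N, if the wrist force passes 120 N, or if a joint passes its speed limit or range.

## Working session

There is one attempt and no reset: what is moved stays moved. The work goes in short steps, Python scripts to look and compute and a shell command to move; the robot and the scene stay as the last step left them, time stands still between calls to the robot, and variables do not carry over. Pictures are saved under pics/ and viewed, at most 14 in all, crops included, and the job is handed in when it is done.

```bash
mkdir -p pics
python3 - <<'E'
from workcell import *
import cv2
for n in ("top","side"):
    cv2.imwrite(f"pics/{n}0.png",read_camera(n)); m=camera_model(n); print(n,m)
s=read_state();print(s['tool_pos'],s['tcp_rot'],s['time'])
E
```

```text
top {'camera_matrix': array([[453.84909697,   0.        , 256.31338536],
       [  0.        , 453.84909697, 193.92607447],
       [  0.        ,   0.        ,   1.        ]]), 'R': array([[ 0.00284675, -0.99998544, -0.00458466],
       [-0.98559272, -0.00203039, -0.16912385],
       [ 0.16911208,  0.00500006, -0.98558414]]), 't': array([-0.00137994,  0.57414842,  1.33112812])}
side {'camera_matrix': array([[493.84380425,   0.        , 261.76235791],
       [  0.        , 493.84380425, 185.20385456],
       [  0.        ,   0.        ,   1.        ]]), 'R': array([[-0.79133778, -0.61101916, -0.02097849],
       [-0.34069252,  0.46920707, -0.81472286],
       [ 0.50765453, -0.63757376, -0.57947094]]), 't': array([0.45881067, 0.25571402, 1.10390478])}
[ 0.26063519 -0.62191594  0.23006311] [-3.07794106e+00 -6.18774663e-01  4.65768943e-04] 0.1
```

View pics/top0.png

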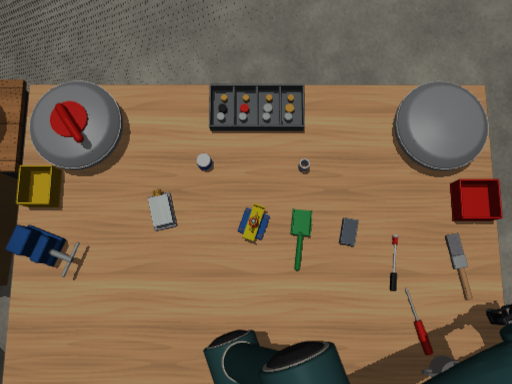

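View pics/side0.png

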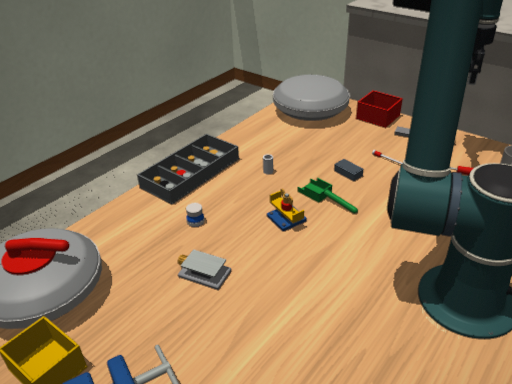

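The top view shows the fixture at (254,224), scoop bowl (301,222), emery (349,231), sleeve (304,166), platform (162,210) with its knob at (157,192), and jar (204,161). The side view agrees.

```bash
cat > h.py <<'E'
from workcell import *
import cv2, numpy as np
from scipy.spatial.transform import Rotation as Ro
def ray(n,uv,m=None):
    m=m or camera_model(n);K=np.array(m['camera_matrix']);R=np.array(m['R']);t=np.array(m['t'])
    p=np.array([(uv[0]-K[0,2])/K[0,0],(uv[1]-K[1,2])/K[1,1]])
    if n=='wrist':
        r=np.hypot(*p); d=np.array([*(p/r*np.sin(r) if r>0 else p),np.cos(r)])
    else: d=np.array([*p,1.])
    return -R.T@t, R.T@d
def onz(n,uv,z,m=None):
    o,d=ray(n,uv,m); return (o+d*(z-o[2])/d[2])
def tri(a,b):
    (o1,d1),(o2,d2)=a,b
    s=np.linalg.lstsq(np.c_[d1,-d2],o2-o1,rcond=None)[0]
    return (o1+d1*s[0]+o2+d2*s[1])/2
def proj(n,X,m=None):
    m=m or camera_model(n);K=np.array(m['camera_matrix']);c=np.array(m['R'])@X+np.array(m['t'])
    if n=='wrist':
        r=np.hypot(c[0],c[1]);c=np.array([c[0]/r,c[1]/r])*np.arctan2(r,c[2])
    else: c=c[:2]/c[2]
    return K[0,0]*c[0]+K[0,2],K[1,1]*c[1]+K[1,2]
def look(n,f):
    m=camera_model(n) ; im=read_camera(n); cv2.imwrite('pics/'+f,im); return m,im
def blobs(im,lo,hi,roi=None,amin=15):
    k=cv2.inRange(cv2.cvtColor(im,cv2.COLOR_BGR2HSV),np.array(lo),np.array(hi))
    if roi: z=np.zeros_like(k); x0,y0,x1,y1=roi; z[y0:y1,x0:x1]=k[y0:y1,x0:x1]; k=z
    c,_=cv2.findContours(k,cv2.RETR_EXTERNAL,cv2.CHAIN_APPROX_NONE)
    return sorted([x for x in c if cv2.contourArea(x)>=amin],key=cv2.contourArea,reverse=True)
def go(X,yaw=None):
    """needed move from the present pose in tool axes (cm); yaw = direction of tool y line in the world"""
    s=read_state();R=Ro.from_rotvec(s['tcp_rot']).as_matrix()
    d=R.T@(np.array(X)-s['tool_pos'])*100
    y=R[:,1];ty=np.arctan2(y[1],y[0]);out=''
    if yaw is not None:
        # turn about tool z (down): positive = clockwise seen from above
        a=-((yaw-ty+np.pi/2)%np.pi-np.pi/2); out=f'turn z {a:.3f} (alt {a-np.sign(a)*np.pi:.3f}) q6 {s["q"][5]:.2f}'
    print('move cm',d.round(2),out,'t',round(s['time'],2),'tcp',np.round(s['tool_pos'],4),'tilt',(R[:,2]).round(3))
E
python3 - <<'E'
from h import *
T=cv2.imread('pics/top0.png')
for name,uv,z in [('fixture',(254,222),.075),('scoop',(301,222),.02),('emery',(349,231),.028),('sleeve',(304.5,163),.055),('platform',(162,210),.05),('knob',(157,192),.03),('jar',(204,160),.05)]:
    print(name,onz('top',uv,z).round(3))
for c in blobs(T,(20,150,100),(35,255,255),(230,190,280,250)):
    print('bracket',cv2.minAreaRect(c))
E
```

```text
fixture [0.486 0.006 0.075]
scoop [ 0.492 -0.137  0.02 ]
emery [ 0.464 -0.282  0.028]
sleeve [ 0.669 -0.147  0.055]
platform [0.524 0.285 0.05 ]
knob [0.583 0.307 0.03 ]
jar [0.68  0.161 0.05 ]
bracket ((256.541259765625, 212.59278869628906), (12.061697006225586, 17.66176986694336), 21.037511825561523)
bracket ((250.4613494873047, 231.10052490234375), (12.277083396911621, 17.08740234375), 21.037511825561523)
```

Run:
```python
from h import *
go([.44,-.24,.36],np.pi/2)
```

```text
move cm [ 31.3  -28.32 -12.93] turn z 0.397 (alt -2.745) q6 -0.04 t 0.1 tcp [ 0.2606 -0.6219  0.2301] tilt [-0.001  0.002 -1.   ]
```

```bash
python3 -m crank '[[[2.6,-2.4,-1.1,0,0,0],[2.6,-2.4,-1.1,0,0,0],[2.6,-2.4,-1.1,0,0,0],[2.6,-2.4,-1.1,0,0,0],[2.6,-2.4,-1.1,0,0,0],[2.6,-2.4,-1.1,0,0,0],[2.6,-2.4,-1.1,0,0,0],[2.6,-2.4,-1.1,0,0,0]]]'
python3 -m crank '[[[2.6,-2.3,-1.1,0,0,0],[2.6,-2.3,-1.1,0,0,0],[2.6,-2.3,-1.1,0,0,0],[2.6,-2.3,-1,0,0,0],[0,0,0,0,0,0.12],[0,0,0,0,0,0.12],[0,0,0,0,0,0.12],[0,0,0,0,0,0.04]]]'
python3 -m crank '[[[0,0,0,0,0,0],[0,0,0,0,0,0]]]'
python3 - <<'E'
from h import *
m,im=look('wrist','w1.png'); import pickle; pickle.dump(m,open('w1.pkl','wb')); print(m)
go([.44,-.24,.36],np.pi/2)
E
```

```text
time: 0.77
tool_pos: [0.3786, -0.3632, 0.3193]
tcp_rot: [-3.079, -0.619, 0.001]
wrist_force: [0.0, -0.3, -0.1]
width: 1.0
grip_force: 0.0
time: 1.43
tool_pos: [0.4388, -0.2394, 0.3619]
tcp_rot: [-3.141, 0.012, 0.001]
wrist_force: [0.7, -0.0, 0.7]
width: 1.003
grip_force: 0.0
time: 1.6
tool_pos: [0.4387, -0.2399, 0.3618]
tcp_rot: [-3.141, 0.003, 0.001]
wrist_force: [-0.7, -0.2, -0.0]
width: 1.001
grip_force: 0.0
{'camera_matrix': array([[297.31863964,   0.        , 257.01044909],
       [  0.        , 297.31863964, 188.71946482],
       [  0.        ,   0.        ,   1.        ]]), 'R': array([[-2.36115921e-03, -9.99997092e-01, -4.91329146e-04],
       [-9.58701018e-01,  2.12391403e-03,  2.84407887e-01],
       [-2.84406016e-01,  1.14257005e-03, -9.58703245e-01]]), 't': array([-0.23892697,  0.3471019 ,  0.62888394])}
move cm [0.13 0.   0.19] turn z -0.002 (alt 3.140) q6 1.02 t 1.65 tcp [ 0.4387 -0.24    0.3619] tilt [-0.001  0.    -1.   ]
```

View pics/w1.png

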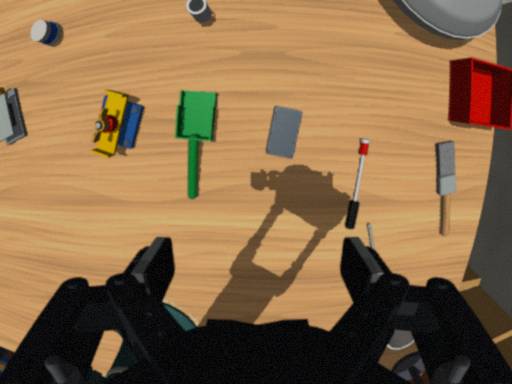

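Wrist view: emery at (285,132), scoop bowl (197,115), fixture with bracket at left (115,123), sleeve (199,10), platform at the left edge.

Run:
```python
from h import *
import pickle; m=pickle.load(open('w1.pkl','rb')); im=cv2.imread('pics/w1.png')
def rect(c,z):
    P=np.array([onz('wrist',p[0],z,m)[:2]*1000 for p in c],np.float32); r=cv2.minAreaRect(P); return r,cv2.boxPoints(r).round(0).tolist()
print(cv2.cvtColor(im,cv2.COLOR_BGR2HSV)[[120,132,145],[287,285,280]])
for c in blobs(im,(95,40,60),(125,150,140),(262,98,308,165)): print('emery',rect(c,.028))
for c in blobs(im,(50,80,40),(85,255,255),(165,80,230,142)): print('scoop',rect(c,.032))
```

```text
[[100  28 109]
 [103  34 106]
 [102  31 107]]
scoop (((491.80194091796875, -140.7296142578125), (61.91954803466797, 81.66746520996094), 83.34832000732422), [[448.0, -167.0], [529.0, -176.0], [536.0, -115.0], [455.0, -105.0]])
```

Run:
```python
from h import *
import pickle; m=pickle.load(open('w1.pkl','rb')); im=cv2.imread('pics/w1.png')
def rect(c,z):
    P=np.array([onz('wrist',p[0],z,m)[:2]*1000 for p in c],np.float32); r=cv2.minAreaRect(P); return r,cv2.boxPoints(r).round(0).tolist()
for c in blobs(im,(90,15,60),(120,60,140),(262,98,308,165)): print('emery',rect(c,.028))
r=rect(blobs(im,(90,15,60),(120,60,140),(262,98,308,165))[0],.028)[0]
b=np.array(cv2.boxPoints(r)); b=b[np.argsort(b[:,0])]; ax=b[2:].mean(0)-b[:2].mean(0); a=np.arctan2(ax[1],ax[0]); print('axis',a)
c=np.array(r[0]);ex=np.array([np.cos(a),np.sin(a)]);ey=np.array([-ex[1],ex[0]])
print('nut',c+75*ey,'spacer',c+85*ex)
go([.47,0.02,.30],np.pi/2-0.35)
```

```text
emery (((464.5347595214844, -282.3363342285156), (42.372440338134766, 75.17210388183594), 79.4298095703125), [[424.0, -296.0], [498.0, -310.0], [505.0, -268.0], [431.0, -255.0]])
axis -0.1844845
nut [ 478.29274464 -208.60900879] spacer [ 548.09239197 -297.92871761]
move cm [  3.09 -26.     6.2 ] turn z 0.348 (alt -2.793) q6 1.02 t 1.65 tcp [ 0.4387 -0.24    0.3619] tilt [-0.001  0.    -1.   ]
```

```bash
python3 -m crank '[[[-0.1,-3.5,1.3,0,0,0],[-0.1,-3.5,1.3,0,0,0],[-0.1,-3.5,1.3,0,0,0],[-0.1,-3.5,1.3,0,0,0],[-0.1,-3.5,1.3,0,0,0],[-0.1,-3.5,1.3,0,0,0],[-0.1,-3.5,1.3,0,0,0],[0,0,0.9,0,0,0.11]]]'
python3 -m crank '[[[0,0,0,0,0,0.11],[0,0,0,0,0,0.1],[0,0,0,0,0,0],[0,0,0,0,0,0]]]'
python3 - <<'E'
from h import *
m,im=look('wrist','w2.png'); import pickle; pickle.dump(m,open('w2.pkl','wb'))
go([.486,0.006,.26],1.25)
E
```

```text
time: 2.32
tool_pos: [0.4315, 0.0101, 0.261]
tcp_rot: [-3.134, 0.169, 0.002]
wrist_force: [-0.1, 0.0, 0.9]
width: 1.0
grip_force: 0.0
time: 2.65
tool_pos: [0.4326, 0.005, 0.2622]
tcp_rot: [3.102, -0.5, -0.0]
wrist_force: [0.6, -0.0, 0.4]
width: 0.999
grip_force: 0.0
move cm [ 5.02 -1.79  0.24] turn z 0.001 (alt -3.141) q6 1.84 t 2.7 tcp [0.4327 0.0048 0.2624] tilt [ 0.  0. -1.]
```

View pics/w2.png

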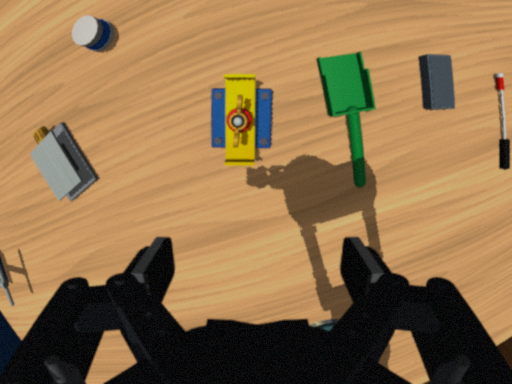

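Wrist view 2: bracket upright in the image at (240,119), stud top at (238,121), platform (62,165) with knob at (41,133).

Run:
```python
from h import *
import pickle; m=pickle.load(open('w2.pkl','rb')); im=cv2.imread('pics/w2.png')
P=lambda u,v,z:onz('wrist',(u,v),z,m)
c=blobs(im,(22,150,80),(35,255,255),(205,60,280,175))
q=np.vstack(c)[:,0]; r=cv2.minAreaRect(q.astype(np.float32)); print(r)
yt=q[q[:,1]<q[:,1].min()+3].mean(0); yb=q[q[:,1]>q[:,1].max()-3].mean(0); print(yt,yb)
a,b=P(*yt,.058),P(*yb,.058); d=a-b; print('bracket',(a+b)/2,np.linalg.norm(d),np.arctan2(d[1],d[0]))
print('stud',P(238,121,.085))
for c in blobs(im,(10,100,60),(21,255,255),(215,80,262,158),5): print('brass',cv2.boundingRect(c),cv2.minAreaRect(c))
for c in blobs(im,(90,100,60),(125,255,255),(205,80,280,155)): 
    print('base',cv2.boundingRect(c))
    b=cv2.boundingRect(c)
b=np.vstack(blobs(im,(90,100,60),(125,255,255),(205,80,280,155)));x,y,w,h=cv2.boundingRect(b);print('base c',np.mean([P(u,v,.014) for u in(x,x+w-1) for v in (y,y+h-1)],0))
h=im[80:165,205:275]; cv2.imwrite('pics/w2c.png',cv2.resize(h,None,fx=7,fy=7))
```

```text
((239.0, 119.5), (91.0, 32.0), 90.0)
[238.97142857  74.17142857] [238.93939394 164.72727273]
bracket [0.48952066 0.00807157 0.058     ] 0.10682173125437142 -0.3288700050077639
stud [0.48952693 0.00726118 0.085     ]
brass (226, 103, 27, 44) ((236.27511596679688, 123.56332397460938), (25.98017692565918, 37.194637298583984), 37.405357360839844)
brass (215, 148, 11, 10) ((220.0, 152.5), (9.0, 10.0), 90.0)
brass (215, 80, 10, 8) ((219.5, 83.5), (7.0, 9.0), 90.0)
brass (255, 148, 7, 10) ((258.0, 152.5), (6.0, 9.0), 0.0)
brass (255, 80, 7, 8) ((258.0, 83.5), (7.0, 6.0), 90.0)
brass (238, 96, 4, 6) ((239.5, 98.5), (5.0, 3.0), 90.0)
base (256, 89, 16, 59)
base (212, 89, 13, 58)
base c [0.48938003 0.0075063  0.014     ]
```

View pics/w2c.png

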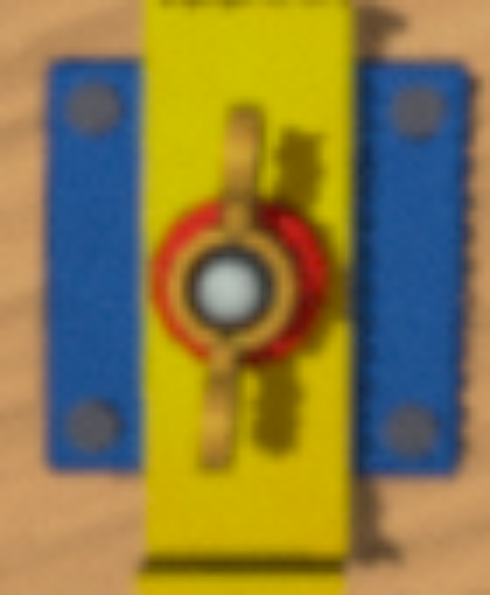

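Run:
```python
from h import *
go([.4895,0.0075,.0615],1.16)
```

```text
move cm [ 5.3  -2.04 20.09] turn z 0.091 (alt -3.051) q6 1.84 t 2.7 tcp [0.4327 0.0048 0.2624] tilt [ 0.  0. -1.]
```

```bash
python3 -m crank '[[[2.65,-1.02,2,0,0,0],[2.65,-1.02,2,0,0,0],[0,0,3,0,0,0.09],[0,0,3,0,0,0],[0,0,2,0,0,0],[0,0,2,0,0,0],[0,0,0,0,0,0],[0,0,0,0,0,0]]]' 5
python3 - <<'E'
from h import *
go([.4895,0.0075,.0615],1.16)
m,im=look('wrist','w3.png')
E
```

```text
time: 3.37
tool_pos: [0.4884, 0.0072, 0.1214]
tcp_rot: [3.075, -0.643, -0.005]
wrist_force: [-0.4, 0.4, 0.8]
width: 0.584
grip_force: 0.0
move cm [ 0.1  -0.08  5.99] turn z -0.002 (alt 3.140) q6 1.95 t 3.37 tcp [0.4884 0.0072 0.1214] tilt [-0.003  0.    -1.   ]
```

View pics/w3.png

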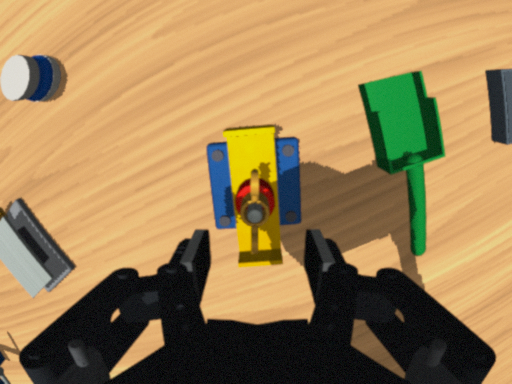

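The nut (255,210) is centred between the fingertips with its wings square to them. I'll descend and grip.

```bash
python3 -m crank '[[[0,0,2,0,0,0],[0,0,2,0,0,0],[0,0,1.5,0,0,0],[0,0,0.5,0,0,0],[0,0,0,0,0,0],[0,0,0,0,0,0]]]'
python3 -m crank '[[[0,0,0,0,0,0],[0,0,0,0,0,0],[0,0,0,0,0,0],[0,0,0,0,0,0],[0,0,0,0,0,0]]]' 1 40
python3 -m crank '[[[0,0,-1,0,0,0],[0,0,-2,0,0,0],[0,0,-2,0,0,0],[0,0,-2,0,0,0],[0,0,-2,0,0,0],[0,0,-1,0,0,0],[0,0,0,0,0,0],[0,0,0,0,0,0]]]'
python3 - <<'E'
from h import *
s=read_state(); print(s['width'],s['grip_force'])
go([.4783,-.2086,.12],np.pi/2-.184)
m,im=look('wrist','w4.png')
E
```

```text
time: 3.92
tool_pos: [0.4907, 0.0074, 0.0638]
tcp_rot: [-3.074, 0.644, -0.004]
wrist_force: [0.8, -0.5, -0.5]
width: 0.587
grip_force: 0.0
time: 4.33
tool_pos: [0.4907, 0.0075, 0.0637]
tcp_rot: [-3.074, 0.644, -0.004]
wrist_force: [-1.4, 0.6, 6.0]
width: 0.211
grip_force: 39.4
time: 5.0
tool_pos: [0.4895, 0.0075, 0.1625]
tcp_rot: [-3.075, 0.644, -0.001]
wrist_force: [0.0, 0.4, -1.4]
width: 0.209
grip_force: 40.2
0.2090696000850129 40.173048321157694
move cm [ 7.65 20.24  4.25] turn z -0.229 (alt 2.912) q6 1.95 t 5.0 tcp [0.4895 0.0075 0.1625] tilt [ 0.001 -0.    -1.   ]
```

View pics/w4.png

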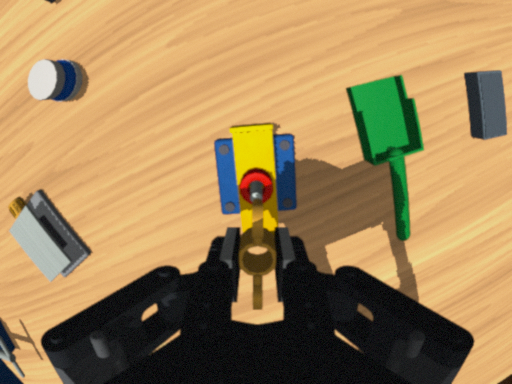

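The nut is held between the fingertips at (257,258), and the spacer stayed on the stud at (256,187).

```bash
python3 -m crank '[[[1.28,3.37,0,0,0,0],[1.28,3.37,0,0,0,0],[1.28,3.37,0,0,0,0],[1.27,3.37,0,0,0,0],[1.27,3.38,0,0,0,0],[1.27,3.38,0,0,0,0],[0,0,1,0,0,-0.115],[0,0,1,0,0,-0.115]]]'
python3 -m crank '[[[0,0,2,0,0,0],[0,0,0,0,0,0],[0,0,0,0,0,0]]]'
python3 - <<'E'
from h import *
go([.4783,-.2086,.0045],np.pi/2-.184)
m,im=look('wrist','w5.png'); import pickle; pickle.dump(m,open('w5.pkl','wb'))
E
```

```text
time: 5.72
tool_pos: [0.4773, -0.2107, 0.1407]
tcp_rot: [-3.128, 0.285, 0.002]
wrist_force: [0.2, 0.5, -0.0]
width: 0.207
grip_force: 40.3
time: 5.97
tool_pos: [0.4758, -0.2075, 0.1194]
tcp_rot: [-3.126, 0.288, 0.01]
wrist_force: [-0.1, 0.0, -0.7]
width: 0.211
grip_force: 40.3
move cm [ 0.34  0.08 11.49] turn z 0.000 (alt -3.142) q6 1.30 t 5.97 tcp [ 0.4758 -0.2075  0.1194] tilt [-0.006  0.003 -1.   ]
```

View pics/w5.png

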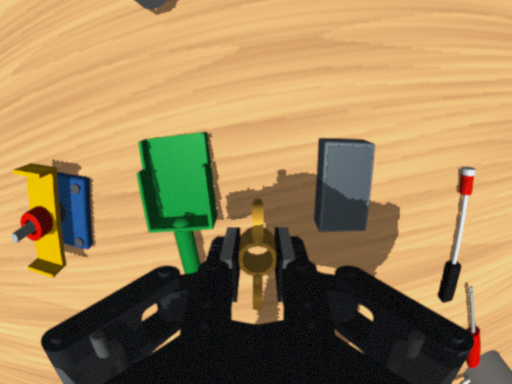

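Nut hangs at (258,255), midway between the scoop and the emery block (345,185). Lowering it now.

```bash
python3 -m crank '[[[0.3,0,2.5,0,0,0],[0,0,2.5,0,0,0],[0,0,2.5,0,0,0],[0,0,1.5,0,0,0],[0,0,1.2,0,0,0],[0,0,0.7,0,0,0],[0,0,0,0,0,0],[0,0,0,0,0,0]]]'
python3 - <<'E'
from h import *
go([.4783,-.2086,.0045],np.pi/2-.184)
E
```

```text
time: 6.68
tool_pos: [0.4818, -0.2093, 0.0139]
tcp_rot: [3.128, -0.287, 0.001]
wrist_force: [0.2, 0.2, -0.1]
width: 0.21
grip_force: 40.2
move cm [-0.35 -0.01  0.94] turn z 0.001 (alt -3.141) q6 1.30 t 6.68 tcp [ 0.4818 -0.2093  0.0139] tilt [ 0.001 -0.    -1.   ]
```

```bash
python3 -m crank '[[[-0.3,0,0.4,0,0,0],[0,0,0.3,0,0,0],[0,0,0.2,0,0,0],[0,0,0,0,0,0],[0,0,0,0,0,0],[0,0,0,0,0,0]]]'
```

```text
time: 7.18
tool_pos: [0.4783, -0.2087, 0.0045]
tcp_rot: [3.128, -0.287, 0.001]
wrist_force: [-0.1, 0.7, -0.7]
width: 0.211
grip_force: 40.2
```

```bash
python3 -m crank '[[[0,0,0.1,0,0,0],[0,0,0,0,0,0],[0,0,0,0,0,0]]]'
python3 -m crank '[[[0,0,0,0,0,0],[0,0,0,0,0,0],[0,0,0,0,0,0],[0,0,0,0,0,0]]]' 3.6
python3 -m crank '[[[0,0,-1.5,0,0,0],[0,0,-2.5,0,0,0],[0,0,-3,0,0,0],[0,0,-3,0,0,0],[0,0,-3,0,0,0],[0,0,-3,0,0,0],[0,0,0,0,0,0],[0,0,0,0,0,0]]]'
python3 - <<'E'
from h import *
go([.4895,0.0075,.12],np.pi/2-.329)
m,im=look('wrist','w6.png'); import pickle; pickle.dump(m,open('w6.pkl','wb'))
E
```

```text
time: 7.43
tool_pos: [0.4786, -0.2088, 0.0038]
tcp_rot: [3.128, -0.287, 0.001]
wrist_force: [-0.5, 1.7, 3.9]
width: 0.212
grip_force: 40.6
time: 7.77
tool_pos: [0.4781, -0.2085, 0.0031]
tcp_rot: [-3.128, 0.287, 0.0]
wrist_force: [1.0, 1.1, 0.6]
width: 0.421
grip_force: 0.0
time: 8.43
tool_pos: [0.4799, -0.2094, 0.1659]
tcp_rot: [3.126, -0.287, 0.008]
wrist_force: [-1.0, 0.3, -0.5]
width: 0.42
grip_force: 0.0
move cm [ -3.03 -21.51   4.54] turn z 0.146 (alt -2.996) q6 1.29 t 8.43 tcp [ 0.4799 -0.2094  0.1659] tilt [ 0.005 -0.002 -1.   ]
```

View pics/w6.png

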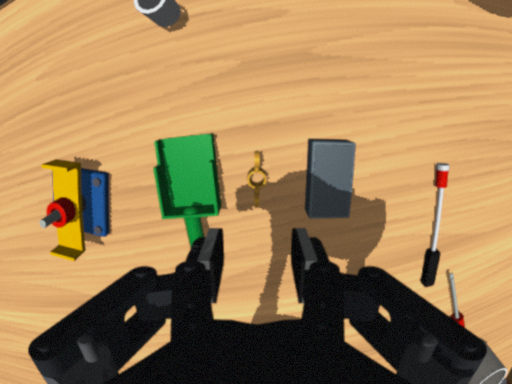

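Nut stands upright at (258,175), midway between scoop and block. Next, the spacer.

```bash
python3 -m crank '[[[-0.5,-3.58,0,0,0,0],[-0.5,-3.58,0,0,0,0],[-0.5,-3.58,0,0,0,0],[-0.5,-3.59,0,0,0,0],[-0.5,-3.59,0,0,0,0],[-0.5,-3.59,0,0,0,0],[0,0,2,0,0,0.1],[0,0,2.5,0,0,0.045]]]' 5.5
python3 -m crank '[[[0,0,0,0,0,0],[0,0,0,0,0,0],[0,0,0,0,0,0]]]'
python3 - <<'E'
from h import *
go([.4895,0.0075,.041],np.pi/2-.329)
E
```

```text
time: 9.15
tool_pos: [0.4885, 0.0107, 0.118]
tcp_rot: [-3.099, 0.513, -0.003]
wrist_force: [0.6, -0.6, 0.3]
width: 0.644
grip_force: 0.0
time: 9.4
tool_pos: [0.4872, 0.0081, 0.1177]
tcp_rot: [3.099, -0.512, -0.003]
wrist_force: [-0.4, 1.2, 0.5]
width: 0.646
grip_force: 0.0
move cm [ 0.25 -0.02  7.67] turn z 0.002 (alt -3.140) q6 1.86 t 9.4 tcp [0.4872 0.0081 0.1177] tilt [-0.002  0.    -1.   ]
```

```bash
python3 -m crank '[[[0.2,0,2.5,0,0,0],[0,0,2.5,0,0,0],[0,0,1.5,0,0,0],[0,0,1.0,0,0,0],[0,0,0,0,0,0],[0,0,0,0,0,0]]]'
python3 -m crank '[[[0,0,0,0,0,0],[0,0,0,0,0,0],[0,0,0,0,0,0],[0,0,0,0,0,0],[0,0,0,0,0,0]]]' 1.8 40
python3 -m crank '[[[0,0,-1,0,0,0],[0,0,-2,0,0,0],[0,0,-2.5,0,0,0],[0,0,-2.5,0,0,0],[0,0,-2.5,0,0,0],[0,0,-1.5,0,0,0],[0,0,0,0,0,0],[0,0,0,0,0,0]]]'
python3 - <<'E'
from h import *
s=read_state(); print(s['width'],s['grip_force'])
go([.5481,-.2979,.12],np.pi/2-.184)
E
```

```text
time: 9.9
tool_pos: [0.4903, 0.0073, 0.0439]
tcp_rot: [-3.099, 0.514, -0.001]
wrist_force: [0.1, -0.5, 0.3]
width: 0.646
grip_force: 0.0
time: 10.32
tool_pos: [0.4913, 0.0075, 0.0451]
tcp_rot: [-3.099, 0.513, -0.005]
wrist_force: [-2.1, -0.5, 6.5]
width: 0.334
grip_force: 39.1
time: 10.98
tool_pos: [0.4906, 0.0078, 0.1647]
tcp_rot: [-3.099, 0.513, -0.005]
wrist_force: [-0.5, 0.4, -0.3]
width: 0.333
grip_force: 40.6
0.33254607479864273 40.6038230471313
move cm [15.28 27.09  4.49] turn z -0.144 (alt 2.997) q6 1.86 t 10.98 tcp [0.4906 0.0078 0.1647] tilt [ 0.003 -0.    -1.   ]
```

```bash
python3 -m crank '[[[1.91,3.39,0,0,0,0],[1.91,3.39,0,0,0,0],[1.91,3.39,0,0,0,0],[1.91,3.39,0,0,0,0],[1.91,3.39,0,0,0,0],[1.91,3.38,0,0,0,0],[1.91,3.38,0,0,0,0],[1.91,3.38,0,0,0,0]]]'
python3 -m crank '[[[0,0,1.5,0,0,-0.1],[0,0,2,0,0,-0.044],[0,0,1,0,0,0],[0,0,0,0,0,0],[0,0,0,0,0,0],[0,0,0,0,0,0]]]'
python3 - <<'E'
from h import *
go([.5481,-.2979,.007],np.pi/2-.184)
m,im=look('wrist','w7.png'); import pickle; pickle.dump(m,open('w7.pkl','wb'))
E
```

```text
time: 11.65
tool_pos: [0.5457, -0.2991, 0.1607]
tcp_rot: [-3.098, 0.513, 0.006]
wrist_force: [-0.0, -0.1, -0.6]
width: 0.338
grip_force: 40.6
time: 12.15
tool_pos: [0.5472, -0.2974, 0.1183]
tcp_rot: [-3.128, 0.289, 0.0]
wrist_force: [0.2, -0.3, 0.0]
width: 0.336
grip_force: 40.6
move cm [ 0.1   0.03 11.13] turn z -0.000 (alt 3.141) q6 1.22 t 12.15 tcp [ 0.5472 -0.2974  0.1183] tilt [-0.  0. -1.]
```

View pics/w7.png

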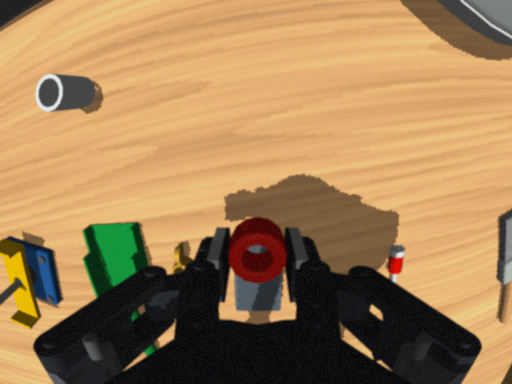

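Spacer is held at (258,250), with the emery block in line below it (column 258). Lowering it now.

```bash
python3 -m crank '[[[0.1,0,2.5,0,0,0],[0,0,2.5,0,0,0],[0,0,2.5,0,0,0],[0,0,1.5,0,0,0],[0,0,1,0,0,0],[0,0,0.4,0,0,0],[0,0,0,0,0,0],[0,0,0,0,0,0]]]'
python3 -m crank '[[[0,0,0,0,0,0],[0,0,0,0,0,0]]]'
```

```text
time: 12.87
tool_pos: [0.5491, -0.2986, 0.0156]
tcp_rot: [3.127, -0.289, 0.003]
wrist_force: [-0.0, 0.2, -0.5]
width: 0.334
grip_force: 40.6
time: 13.03
tool_pos: [0.5492, -0.2988, 0.0159]
tcp_rot: [3.127, -0.289, 0.004]
wrist_force: [0.1, -0.9, 0.2]
width: 0.333
grip_force: 40.6
```

```bash
python3 -m crank '[[[0,0,0.4,0,0,0],[0,0,0.3,0,0,0],[0,0,0.1,0,0,0],[0,0,0,0,0,0],[0,0,0,0,0,0]]]'
```

```text
time: 13.45
tool_pos: [0.5485, -0.2984, 0.0072]
tcp_rot: [3.128, -0.289, 0.001]
wrist_force: [-1.5, 0.2, 4.8]
width: 0.335
grip_force: 41.1
```

```bash
python3 -m crank '[[[0,0,0,0,0,0],[0,0,0,0,0,0],[0,0,0,0,0,0],[0,0,0,0,0,0]]]' 5
python3 -m crank '[[[0,0,-1.5,0,0,0],[0,0,-2.5,0,0,0],[0,0,-3,0,0,0],[0,0,-3,0,0,0],[0,0,-3,0,0,0],[0,0,-3,0,0,0],[0,0,0,0,0,0],[0,0,0,0,0,0]]]'
python3 - <<'E'
from h import *
go([.4895,0.0075,.12],np.pi/2-.329)
m,im=look('wrist','w8.png'); import pickle; pickle.dump(m,open('w8.pkl','wb'))
for c in blobs(im,(0,120,50),(8,255,255),(230,130,285,230)): print(cv2.boundingRect(c))
E
```

```text
time: 13.78
tool_pos: [0.5478, -0.298, 0.0059]
tcp_rot: [-3.128, 0.289, 0.001]
wrist_force: [-0.1, -0.6, 0.7]
width: 0.588
grip_force: 0.0
time: 14.45
tool_pos: [0.5497, -0.2991, 0.1692]
tcp_rot: [3.126, -0.289, 0.008]
wrist_force: [-0.5, -0.9, -0.2]
width: 0.588
grip_force: 0.0
move cm [-11.56 -29.05   4.81] turn z 0.145 (alt -2.997) q6 1.22 t 14.45 tcp [ 0.5497 -0.2991  0.1692] tilt [ 0.005 -0.003 -1.   ]
(242, 163, 30, 31)
```

View pics/w8.png

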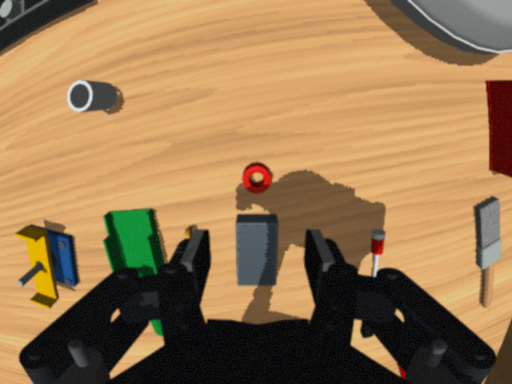

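Spacer stands at (257,178), in line behind the block. Next, the bracket.

```bash
python3 -m crank '[[[-1.45,-3.63,0,0,0,0],[-1.45,-3.63,0,0,0,0],[-1.45,-3.63,0,0,0,0],[-1.45,-3.63,0,0,0,0],[-1.44,-3.63,0,0,0,0],[-1.44,-3.63,0,0,0,0],[-1.44,-3.63,0,0,0,0],[-1.44,-3.64,0,0,0,0]]]' 6
python3 -m crank '[[[0,0,2.5,0,0,0.1],[0,0,2.3,0,0,0.045],[0,0,0,0,0,0],[0,0,0,0,0,0],[0,0,0,0,0,0]]]'
python3 - <<'E'
from h import *
go([.4895,0.0075,.030],np.pi/2-.329)
m,im=look('wrist','w9.png'); import pickle; pickle.dump(m,open('w9.pkl','wb'))
E
```

```text
time: 15.17
tool_pos: [0.4851, 0.0103, 0.1638]
tcp_rot: [3.128, -0.29, -0.007]
wrist_force: [0.7, 1.2, 0.0]
width: 0.706
grip_force: 0.0
time: 15.58
tool_pos: [0.4872, 0.0083, 0.1178]
tcp_rot: [3.099, -0.514, -0.003]
wrist_force: [0.5, -0.8, 0.4]
width: 0.701
grip_force: 0.0
move cm [0.26 0.   8.78] turn z 0.001 (alt -3.141) q6 1.87 t 15.58 tcp [0.4872 0.0083 0.1178] tilt [-0.002  0.    -1.   ]
```

View pics/w9.png

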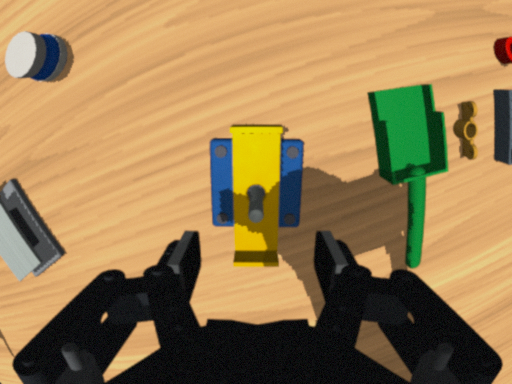

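Bracket (256,195) is square and centred between the fingers.

```bash
python3 -m crank '[[[0.2,0,2.5,0,0,0],[0,0,2.5,0,0,0],[0,0,2,0,0,0],[0,0,1.0,0,0,0],[0,0,0.6,0,0,0],[0,0,0,0,0,0],[0,0,0,0,0,0]]]'
python3 -m crank '[[[0,0,0,0,0,0],[0,0,0,0,0,0],[0,0,0,0,0,0]]]'
```

```text
time: 16.22
tool_pos: [0.4906, 0.0077, 0.0333]
tcp_rot: [-3.099, 0.515, -0.002]
wrist_force: [0.1, 0.2, 0.5]
width: 0.701
grip_force: 0.0
time: 16.47
tool_pos: [0.4905, 0.008, 0.0334]
tcp_rot: [-3.099, 0.515, -0.003]
wrist_force: [0.3, -0.9, 0.2]
width: 0.707
grip_force: 0.0
```

```bash
python3 -m crank '[[[0,0,0.3,0,0,0],[0,0,0,0,0,0],[0,0,0,0,0,0]]]'
python3 -m crank '[[[0,0,0,0,0,0],[0,0,0,0,0,0],[0,0,0,0,0,0],[0,0,0,0,0,0],[0,0,0,0,0,0]]]' 2.5 80
python3 -m crank '[[[0,0,-1,0,0,0],[0,0,-2,0,0,0],[0,0,-2.5,0,0,0],[0,0,-2.5,0,0,0],[0,0,-2.5,0,0,0],[0,0,-1.5,0,0,0],[0,0,0,0,0,0],[0,0,0,0,0,0]]]'
python3 - <<'E'
from h import *
s=read_state(); print(s['width'],s['grip_force'])
go([.45,.25,.20],np.pi/2)
m,im=look('wrist','w10.png'); import pickle; pickle.dump(m,open('w10.pkl','wb'))
E
```

```text
time: 16.72
tool_pos: [0.4893, 0.008, 0.0292]
tcp_rot: [3.099, -0.515, -0.001]
wrist_force: [0.2, -0.3, -0.3]
width: 0.702
grip_force: 0.0
time: 17.13
tool_pos: [0.4896, 0.008, 0.0298]
tcp_rot: [-3.099, 0.515, -0.0]
wrist_force: [-2.0, -0.1, 6.6]
width: 0.388
grip_force: 80.0
time: 17.8
tool_pos: [0.4901, 0.0079, 0.15]
tcp_rot: [-3.099, 0.515, -0.003]
wrist_force: [0.5, 0.1, -2.9]
width: 0.389
grip_force: 81.1
0.38854566516121347 81.13798275589943
move cm [-11.61 -21.61  -5.01] turn z -0.329 (alt 2.812) q6 1.87 t 17.8 tcp [0.4901 0.0079 0.15  ] tilt [ 0.002 -0.    -1.   ]
```

View pics/w10.png

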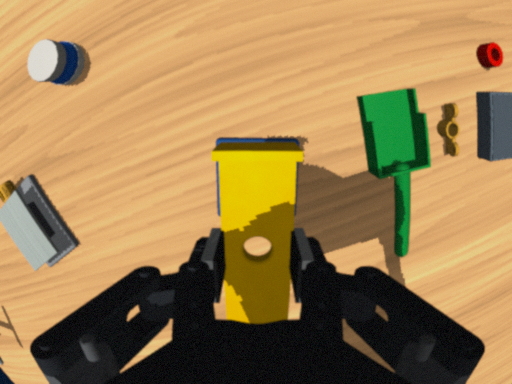

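Bracket is held square (hole at (257,247)), and the platform is at left (38,222). I'll move nearer for a better look at the platform.

```bash
python3 -m crank '[[[-1.7,-2.4,-2,0,0,0],[-1.7,-2.4,-2,0,0,0],[-1.7,-2.4,-2,0,0,0],[-1.7,-2.4,-2,0,0,0],[-1.7,-2.4,-2,0,0,0],[0,0,0,0,0,-0.12],[0,0,0,0,0,-0.12],[0,0,0,0,0,-0.12]]]'
python3 -m crank '[[[0,0,0,0,0,-0.12],[0,0,0,0,0,-0.12],[0,0,0,0,0,0],[0,0,0,0,0,0],[0,0,0,0,0,0]]]'
python3 - <<'E'
from h import *
go([.524,.285,.25],np.pi/2+.27)
m,im=look('wrist','w11.png'); import pickle; pickle.dump(m,open('w11.pkl','wb'))
cv2.imwrite('pics/s2.png',read_camera('side'))
a=cv2.imread('pics/w2.png')[110:210,20:110]; a=cv2.resize(a,None,fx=4,fy=4)
t=cv2.imread('pics/side0.png')[240:300,170:240]; t=cv2.resize(t,(400,343))
b=np.zeros((400,780,3),np.uint8); b[:400,:360]=a; b[:343,370:770]=t; cv2.imwrite('pics/cmp.png',b)
E
```

```text
time: 18.52
tool_pos: [0.4466, 0.1495, 0.2473]
tcp_rot: [3.14, 0.061, -0.005]
wrist_force: [-0.4, 0.2, -2.0]
width: 0.39
grip_force: 81.2
time: 18.93
tool_pos: [0.4472, 0.1488, 0.2479]
tcp_rot: [3.113, 0.419, -0.004]
wrist_force: [1.1, 0.2, -2.5]
width: 0.391
grip_force: 81.2
move cm [ 11.01 -11.11  -0.24] turn z -0.002 (alt 3.139) q6 1.57 t 18.93 tcp [0.4472 0.1488 0.2479] tilt [-0.002 -0.001 -1.   ]
```

View pics/w11.png

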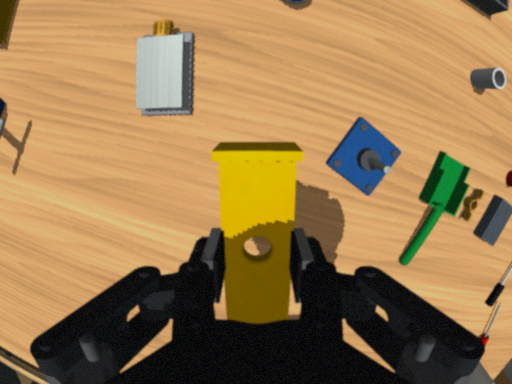

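Platform plate shows clearly at about (161,72), knob at (163,27), so it is nearly square to the tool. That uses up the picture views, so the rest is numeric.

Run:
```python
from h import *
import pickle
def plate(im,roi,lo):
    k=blobs(im,(0,0,lo),(179,45,255),roi,40)
    return k[0] if k else None
R={}
for n,f,roi in [('wrist','w11',(120,20,205,125)),('wrist','w2',(25,140,105,205)),('side','side0',(175,240,240,295)),('top','top0',(140,188,185,235))]:
    im=cv2.imread(f'pics/{f}.png'); H=cv2.cvtColor(im,cv2.COLOR_BGR2HSV)
    m=pickle.load(open(f+'.pkl','rb')) if n=='wrist' else camera_model(n)
    x0,y0,x1,y1=roi
    lo,_=cv2.threshold(H[y0:y1,x0:x1,2][H[y0:y1,x0:x1,1]<45].reshape(-1,1),0,255,cv2.THRESH_OTSU)
    c=plate(im,roi,lo)
    r=cv2.minAreaRect(c); print(f,lo,cv2.contourArea(c),r, cv2.boundingRect(c))
    M=cv2.moments(c);R[f]=ray(n,(M['m10']/M['m00'],M['m01']/M['m00']),m)
    if n=='wrist':
        for z in (.04,.05,.06):
            P=np.array([onz(n,p[0],z,m)[:2]*1000 for p in c],np.float32);q=cv2.minAreaRect(P);print(z,[np.round(v,1) for v in q])
for a,b in [('w11','side0'),('w2','side0'),('w11','w2'),('w11','top0'),('top0','side0')]: print(a,b,tri(R[a],R[b]).round(4))
```

```text
Traceback (most recent call last):
  File "h.py", line 26, in blobs
    k=cv2.inRange(cv2.cvtColor(im,cv2.COLOR_BGR2HSV),np.array(lo),np.array(hi))
cv2.error: OpenCV(4.12.0) /io/opencv/modules/core/src/arithm.cpp:2092: error: (-215:Assertion failed) lb.type() == ub.type() in function 'inRange'
```

```bash
sed -i 's/np.array(lo),np.array(hi)/np.array(lo,float),np.array(hi,float)/' h.py
cat > pl.py <<'E'
from h import *
import pickle
R={}
for n,f,roi in [('wrist','w11',(120,20,205,125)),('wrist','w2',(25,140,105,205)),('side','side0',(175,240,240,295)),('top','top0',(140,188,185,235))]:
    im=cv2.imread(f'pics/{f}.png'); H=cv2.cvtColor(im,cv2.COLOR_BGR2HSV)
    m=pickle.load(open(f+'.pkl','rb')) if n=='wrist' else camera_model(n)
    x0,y0,x1,y1=roi
    lo,_=cv2.threshold(H[y0:y1,x0:x1,2][H[y0:y1,x0:x1,1]<45].reshape(-1,1),0,255,cv2.THRESH_OTSU)
    c=blobs(im,(0,0,lo),(179,45,255),roi,40)[0]
    r=cv2.minAreaRect(c); print(f,lo,cv2.contourArea(c),r, cv2.boundingRect(c))
    M=cv2.moments(c);R[f]=ray(n,(M['m10']/M['m00'],M['m01']/M['m00']),m)
    if n=='wrist':
        for z in (.04,.05,.06):
            P=np.array([onz(n,p[0],z,m)[:2]*1000 for p in c],np.float32);q=cv2.minAreaRect(P);print(z,[np.round(v,1) for v in q])
for a,b in [('w11','side0'),('w2','side0'),('w11','w2'),('w11','top0'),('top0','side0')]: print(a,b,tri(R[a],R[b]).round(4))
E
python3 pl.py
```

```text
w11 146.0 3250.0 ((163.0, 72.0), (80.0, 54.0), 90.0) (136, 32, 55, 81)
0.04 [array([526.7, 288.1]), array([96.4, 68.2]), np.float64(13.9)]
0.05 [array([526.4, 284.7]), array([93.7, 66.3]), np.float64(13.9)]
0.06 [array([526.2, 281.3]), array([90.9, 64.3]), np.float64(13.9)]
w2 111.0 1572.5 ((57.35513687133789, 170.36471557617188), (63.53968048095703, 39.02882385253906), 45.76390075683594) (31, 140, 63, 60)
0.04 [array([523.6, 281.2]), array([100.7,  78.3]), np.float64(14.1)]
0.05 [array([523., 273.]), array([98. , 76.2]), np.float64(14.1)]
0.06 [array([522.4, 264.8]), array([95.2, 74. ]), np.float64(14.1)]
side0 117.0 621.0 ((202.9244384765625, 262.23931884765625), (40.150848388671875, 19.473161697387695), 17.52556800842285) (181, 250, 45, 26)
top0 112.0 520.0 ((159.75881958007812, 209.66468811035156), (29.827943801879883, 19.6322078704834), 77.47119140625) (148, 193, 25, 34)
w11 side0 [0.5275 0.2922 0.0381]
w2 side0 [0.5251 0.2923 0.0386]
w11 w2 [0.5256 0.2928 0.0363]
w11 top0 [0.5282 0.2967 0.0261]
top0 side0 [0.5264 0.2938 0.0401]
```

Run:
```python
from h import *
g=cv2.cvtColor(cv2.imread('pics/w11.png'),cv2.COLOR_BGR2GRAY)
print(list(g[60,130:200])); print(list(g[26:122,170])); print(list(g[26:122,150]))
s=cv2.cvtColor(cv2.imread('pics/side0.png'),cv2.COLOR_BGR2GRAY); np.set_printoptions(linewidth=250)
print(s[246:292:2,176:236:2])
```

```text
[np.uint8(179), np.uint8(181), np.uint8(182), np.uint8(181), np.uint8(179), np.uint8(182), np.uint8(187), np.uint8(187), np.uint8(189), np.uint8(187), np.uint8(188), np.uint8(188), np.uint8(191), np.uint8(191), np.uint8(192), np.uint8(189), np.uint8(194), np.uint8(191), np.uint8(192), np.uint8(196), np.uint8(195), np.uint8(191), np.uint8(194), np.uint8(196), np.uint8(199), np.uint8(194), np.uint8(194), np.uint8(195), np.uint8(198), np.uint8(202), np.uint8(203), np.uint8(206), np.uint8(205), np.uint8(200), np.uint8(201), np.uint8(203), np.uint8(205), np.uint8(205), np.uint8(203), np.uint8(202), np.uint8(205), np.uint8(203), np.uint8(205), np.uint8(207), np.uint8(206), np.uint8(208), np.uint8(208), np.uint8(207), np.uint8(208), np.uint8(209), np.uint8(207), np.uint8(189), np.uint8(137), np.uint8(83), np.uint8(70), np.uint8(75), np.uint8(74), np.uint8(76), np.uint8(83), np.uint8(109), np.uint8(116), np.uint8(95), np.uint8(68), np.uint8(82), np.uint8(119), np.uint8(162), np.uint8(178), np.uint8(178), np.uint8(177), np.uint8(179)]
[np.uint8(75), np.uint8(76), np.uint8(72), np.uint8(73), n
[... 4941 characters left out ...]
 69 111 129 138 139  97  98  68  69  69  68  68  70 127 110  56 172 178 177 183 182]
 [172 177 183 183 186 184 182 185 156 102  65  55  62 109 130 138 140 109  96  68  69  89 128  58 116 180 176 182 183 180]
 [178 184 184 185 183 182 183 167 162 165 171 158 112  66  54  81 110 127 136 139 109 136  76  76 166 176 182 182 181 174]
 [184 185 185 182 184 182 165 164 167 174 175 179 183 178 155 113  66  52  76 108 127 105  60 164 174 180 180 180 173 173]
 [184 184 183 184 176 164 165 169 175 175 180 182 176 170 178 180 177 161 105  64  52  48 112 173 180 179 179 171 173 177]
 [183 181 183 172 164 166 171 175 177 180 181 166 169 180 180 175 177 170 171 175 163 120 172 178 179 178 170 171 176 180]]
```

```bash
sed -i "s/('wrist','w2',[^]]*\]/('side','side0',(175,240,240,295)),('wrist','w10',(0,180,90,280))]/; s/^    c=blobs.*/    lo=150\n    c=blobs(im,(0,0,lo),(179,40,255),roi,40)[0]/; s/^for a,b in.*/for a,b in [('w11','side0'),('w10','w11')]: print(a,b,tri(R[a],R[b]).round(4))/" pl.py; python3 pl.py
```

```text
w11 150 3184.0 ((158.99998474121094, 70.99998474121094), (45.99999237060547, 75.99998474121094), 0.0) (136, 33, 47, 77)
0.04 [array([527.1, 293.1]), array([92.3, 58.9]), np.float64(13.6)]
0.05 [array([526.8, 289.5]), array([89.6, 57.3]), np.float64(13.6)]
0.06 [array([526.6, 285.9]), array([87. , 55.6]), np.float64(13.6)]
side0 150 606.5 ((202.92434692382812, 262.2459716796875), (40.28976821899414, 19.189102172851562), 17.10272979736328) (181, 250, 45, 26)
w10 150 1906.0 ((24.242713928222656, 231.00942993164062), (76.16848754882812, 28.75364112854004), 56.0702018737793) (0, 192, 56, 78)
0.04 [array([526.9, 292.3]), array([88.9, 58.1]), np.float64(13.7)]
0.05 [array([528.1, 280.1]), array([85.4, 55.8]), np.float64(13.7)]
0.06 [array([529.4, 267.9]), array([81.9, 53.5]), np.float64(13.7)]
w11 side0 [0.527  0.2923 0.0389]
w10 w11 [0.5266 0.2926 0.0372]
```

Run:
```python
from h import *
go([.527,.2925,.10],np.pi/2+.237)
```

```text
move cm [ 11.49 -11.74  14.84] turn z 0.032 (alt -3.110) q6 1.57 t 19.03 tcp [0.4476 0.1489 0.2486] tilt [-0.001 -0.    -1.   ]
```

```bash
python3 -m crank '[[[2.3,-2.35,0,0,0,0],[2.3,-2.35,0,0,0,0],[2.3,-2.35,0,0,0,0],[2.3,-2.35,2,0,0,0],[2.3,-2.35,3,0,0,0.03],[0,0,3.5,0,0,0],[0,0,3.5,0,0,0],[0,0,2.5,0,0,0]]]'
python3 -m crank '[[[0,0,0,0,0,0],[0,0,0,0,0,0],[0,0,0,0,0,0]]]'
python3 - <<'E'
from h import *
go([.527,.2925,.039],np.pi/2+.237)
E
```

```text
time: 19.7
tool_pos: [0.5248, 0.291, 0.1024]
tcp_rot: [3.118, 0.376, -0.006]
wrist_force: [-0.8, 0.4, -2.1]
width: 0.388
grip_force: 81.2
time: 19.95
tool_pos: [0.5275, 0.2917, 0.1079]
tcp_rot: [-3.118, -0.376, -0.004]
wrist_force: [0.9, 0.5, -2.4]
width: 0.388
grip_force: 81.2
move cm [-0.04 -0.09  6.89] turn z 0.003 (alt -3.139) q6 1.79 t 19.95 tcp [0.5275 0.2917 0.1079] tilt [ 0.002  0.001 -1.   ]
```

```bash
python3 -m crank '[[[0,0,2,0,0,0],[0,0,1.5,0,0,0],[0,0,1,0,0,0],[0,0,0,0,0,0],[0,0,0,0,0,0]]]'
python3 -m crank '[[[0,0,0.5,0,0,0],[0,0,0.5,0,0,0],[0,0,0.3,0,0,0],[0,0,0.2,0,0,0],[0,0,0,0,0,0],[0,0,0,0,0,0]]]'
python3 -m crank '[[[0,0,0.3,0,0,0],[0,0,0.2,0,0,0],[0,0,0,0,0,0],[0,0,0,0,0,0]]]'
python3 - <<'E'
from h import *
go([.527,.2925,.039],np.pi/2+.237); print(read_state()['wrist_force'])
E
```

```text
time: 20.37
tool_pos: [0.5271, 0.2914, 0.0626]
tcp_rot: [-3.118, -0.377, -0.003]
wrist_force: [-0.8, 0.2, -1.4]
width: 0.389
grip_force: 81.2
time: 20.87
tool_pos: [0.5261, 0.2911, 0.046]
tcp_rot: [3.119, 0.377, -0.001]
wrist_force: [-0.7, 0.3, -1.9]
width: 0.387
grip_force: 81.2
time: 21.2
tool_pos: [0.526, 0.2911, 0.0409]
tcp_rot: [3.119, 0.377, -0.001]
wrist_force: [-0.6, 0.0, -2.4]
width: 0.387
grip_force: 81.2
move cm [ 0.13 -0.12  0.19] turn z 0.004 (alt -3.138) q6 1.79 t 21.2 tcp [0.526  0.2911 0.0409] tilt [-0. -0. -1.]
[-0.56521672  0.00282167 -2.35508462]
```

```bash
python3 -m crank '[[[0.1,-0.1,0.1,0,0,0],[0,0,0,0,0,0],[0,0,0,0,0,0]]]'
python3 -m crank '[[[0,0,0.1,0,0,0],[0,0,0,0,0,0],[0,0,0,0,0,0]]]'
python3 -m crank '[[[0,0,0.1,0,0,0],[0,0,0,0,0,0],[0,0,0,0,0,0]]]'
```

```text
time: 21.45
tool_pos: [0.5271, 0.2925, 0.0403]
tcp_rot: [-3.119, -0.377, -0.0]
wrist_force: [0.7, 0.2, -1.8]
width: 0.39
grip_force: 81.2
time: 21.7
tool_pos: [0.5272, 0.2925, 0.0398]
tcp_rot: [-3.119, -0.377, -0.001]
wrist_force: [-0.9, -0.8, 1.2]
width: 0.388
grip_force: 81.7
time: 21.95
tool_pos: [0.5272, 0.2925, 0.0398]
tcp_rot: [-3.119, -0.377, -0.001]
wrist_force: [-2.8, -1.3, 8.1]
width: 0.392
grip_force: 82.3
```

```bash
python3 -m crank '[[[0,0,-0.1,0,0,0],[0,0,0,0,0,0],[0,0,0,0,0,0],[0,0,0,0,0,0],[0,0,0,0,0,0]]]' 6
python3 -m crank '[[[0,0,-1.5,0,0,0],[0,0,-2.5,0,0,0],[0,0,-3,0,0,0],[0,0,-3,0,0,0],[0,0,-3,0,0,0],[0,0,-3,0,0,0],[-2.5,0,0,0,0,0],[-2.5,0,0,0,0,0]]]'
python3 -m crank '[[[0,0,0,0,0,0],[0,0,0,0,0,0],[0,0,0,0,0,0]]]'
python3 - <<'E'
from h import *
m,im=look('wrist','w12.png'); import pickle; pickle.dump(m,open('w12.pkl','wb'))
go([.527,.2925,.2],np.pi/2+.237)
print('exp hole px',proj('wrist',np.array([.527,.2925,.048]),m))
cs=blobs(im,(22,150,80),(35,255,255),None,100)
print([cv2.boundingRect(c) for c in cs])
q=np.vstack(cs[:2])[:,0] if 0 else cs[0][:,0]
yt=q[q[:,1]<q[:,1].min()+2].mean(0); yb=q[q[:,1]>q[:,1].max()-2].mean(0); print(yt,yb)
a,b=[onz('wrist',p,.068,m) for p in (yt,yb)]; d=a-b; print('bracket',(a+b)/2,np.linalg.norm(d),np.arctan2(d[1],d[0]))
# platform visible area: plate strips either side
for c in blobs(im,(0,0,150),(179,40,255),None,150): print('plate?',cv2.boundingRect(c))
# sleeve in both static views
go([.669,-.147,.2],0)
E
```

```text
time: 22.37
tool_pos: [0.5269, 0.2923, 0.0389]
tcp_rot: [3.119, 0.377, -0.0]
wrist_force: [0.0, -0.3, 0.0]
width: 0.705
grip_force: 0.0
time: 23.03
tool_pos: [0.4806, 0.2814, 0.2025]
tcp_rot: [-3.117, -0.376, -0.01]
wrist_force: [-0.3, 0.3, -0.4]
width: 0.704
grip_force: 0.0
time: 23.28
tool_pos: [0.4787, 0.2805, 0.1992]
tcp_rot: [-3.119, -0.378, -0.001]
wrist_force: [0.7, -0.6, 0.1]
width: 0.702
grip_force: 0.0
move cm [ 4.95 -0.01 -0.09] turn z 0.004 (alt -3.138) q6 1.82 t 23.33 tcp [0.479  0.2806 0.1991] tilt [ 0.  0. -1.]
exp hole px (np.float64(256.5853539666861), np.float64(125.93322345240065))
[(237, 67, 41, 118), (0, 0, 13, 54)]
[256.    67.96] [257.47368421 183.21052632]
bracket [0.52806277 0.29257263 0.068     ] 0.10799398383174703 0.25276601593053366
plate? (226, 77, 13, 92)
plate? (392, 5, 34, 37)
plate? (276, 77, 10, 91)
plate? (0, 182, 32, 56)
move cm [ 8.26 46.06 -0.08] turn z -1.330 (alt 1.812) q6 1.82 t 23.33 tcp [0.479  0.2806 0.1991] tilt [ 0.  0. -1.]
```

```bash
python3 -m crank '[[[-0.15,3.4,-0.4,0,0,0],[-0.15,3.4,-0.4,0,0,0],[-0.15,3.4,-0.4,0,0,0],[-0.15,3.4,-0.4,0,0,0],[-0.15,3.4,-0.4,0,0,0],[-0.15,3.4,-0.4,0,0,0],[-0.15,3.4,-0.4,0,0,0],[-0.15,3.4,-0.4,0,0,0]]]'
python3 -m crank '[[[-0.15,3.4,-0.4,0,0,0],[-0.15,3.4,-0.4,0,0,0],[-0.15,3.4,-0.4,0,0,0],[-0.15,3.4,-0.4,0,0,0],[0,0,0,0,0,0],[0,0,0,0,0,0],[0,0,0,0,0,0]]]'
python3 - <<'E'
from h import *
import pickle
m=pickle.load(open('w12.pkl','rb')); print('plate c',onz('wrist',(255.5,122.5),.04,m))
m,im=look('wrist','w13.png'); pickle.dump(m,open('w13.pkl','wb'))
go([.669,-.147,.2],1.8)
u,v=map(int,proj('wrist',np.array([.669,-.147,.055]),m)); print('exp',u,v, 'base',proj('wrist',np.array([.669,-.147,0]),m))
H=cv2.cvtColor(im,cv2.COLOR_BGR2HSV)
r=(u-60,max(v-60,0),u+60,v+60)
for c in blobs(im,(0,0,0),(179,60,255),r,40): print('lowsat',cv2.boundingRect(c),cv2.contourArea(c))
np.set_printoptions(linewidth=250)
g=cv2.cvtColor(im,cv2.COLOR_BGR2GRAY); print(g[max(v-40,0):v+40:3,u-45:u+45:3]); print(H[max(v-40,0):v+40:3,u-45:u+45:3,1])
E
```

```text
time: 24.0
tool_pos: [0.5326, 0.0115, 0.2312]
tcp_rot: [3.119, 0.377, 0.0]
wrist_force: [1.4, -0.2, 0.3]
width: 0.702
grip_force: 0.0
time: 24.58
tool_pos: [0.5585, -0.1203, 0.2466]
tcp_rot: [-3.118, -0.375, 0.001]
wrist_force: [0.6, 1.1, -0.4]
width: 0.7
grip_force: 0.0
plate c [0.52954502 0.29426013 0.04      ]
move cm [10.1   5.3   4.64] turn z 0.012 (alt -3.130) q6 1.07 t 24.63 tcp [ 0.5583 -0.1196  0.2465] tilt [-0.001  0.001 -1.   ]
exp 303 78 base (np.float64(297.36087214055806), np.float64(81.64730758640138))
lowsat (287, 64, 32, 29) 665.5
[[178 177 179 177 172 170 167 168 174 178 180 180 181 182 184 182 179 179 180 184 185 187 185 184 180 178 178 181 185 186]
 [172 175 177 177 176 178 178 176 172 170 169 169 175 178 179 180 182 185 182 182 181 183 181 183 187 186 184 181 177 176]
 [162 163 165 170 174 172 175 176 176 179 178 175 173 169 169 170 167 173 177 180 184 183 181 181 180 183 186 186 188 184]
 [162 160 160 161 163 161 167 170 172 173 175 178 178 180 180 175 170 166 170 169 169 173 178 182 181 180 181 182 183 187]
 [175 174 169 164 161 160 161 159 159 163 168 171 172 
[... 5397 characters left out ...]
129 128 128 129 129 129 131 129 128 133 132 134 129 128 132 126 131 131 131 128 129]
 [130 132 133 129 127 129 128 129 126 129 128 127 130 129 129 129 129 129 130 130 127 131 131 129 133 129 130 129 130 131]
 [132 129 130 131 132 128 132 130 127 130 126 127 124 133 129 129 131 128 129 129 129 132 129 130 130 130 131 128 129 130]
 [129 131 130 130 129 129 128 132 127 131 128 129 129 127 127 126 130 132 129 131 129 128 129 128 129 129 130 128 132 129]
 [131 129 132 130 125 129 131 128 126 132 130 130 131 129 128 129 129 132 129 132 127 133 130 125 128 126 129 132 131 131]
 [128 128 127 129 132 131 129 127 132 129 131 127 131 132 131 131 133 131 129 130 126 132 131 131 130 129 128 129 130 129]]
```

Run:
```python
from h import *
import pickle
m=pickle.load(open('w13.pkl','rb')); im=cv2.imread('pics/w13.png')
c=np.vstack(blobs(im,(0,0,195),(179,60,255),(283,60,325,98),3)); h=cv2.convexHull(c); e=cv2.fitEllipse(h); print(e)
P=np.array([onz('wrist',p[0],.055,m)[:2]*1000 for p in h],np.float32); (x,y),r=cv2.minEnclosingCircle(P); print(x,y,r, onz('wrist',e[0],.055,m))
go([x/1000,y/1000,.025],np.pi/2+.25)
```

```text
((304.5285339355469, 77.28743743896484), (26.10601806640625, 27.596052169799805), 131.40408325195312)
670.5880737304688 -147.34857177734375 15.623941421508789 [ 0.6703162  -0.14741051  0.055     ]
move cm [10.27  5.39 22.14] turn z -0.009 (alt 3.132) q6 1.07 t 24.63 tcp [ 0.5583 -0.1196  0.2465] tilt [-0.001  0.001 -1.   ]
```

```bash
python3 -m crank '[[[2.57,1.35,0,0,0,0],[2.57,1.35,0,0,0,0],[2.57,1.35,2,0,0,0],[2.57,1.35,3,0,0,0],[0,0,3.5,0,0,0],[0,0,3.5,0,0,0],[0,0,2,0,0,0],[0,0,0,0,0,0]]]'
python3 -m crank '[[[0,0,0,0,0,0],[0,0,0,0,0,0],[0,0,0,0,0,0]]]'
python3 - <<'E'
from h import *
go([.6705,-.1475,.025],np.pi/2+.25)
E
```

```text
time: 25.3
tool_pos: [0.6661, -0.1449, 0.0995]
tcp_rot: [-3.113, -0.38, 0.019]
wrist_force: [-1.9, -0.3, -0.4]
width: 0.702
grip_force: 0.0
time: 25.55
tool_pos: [0.673, -0.1479, 0.1105]
tcp_rot: [3.117, 0.378, 0.007]
wrist_force: [0.2, -1.0, 0.0]
width: 0.705
grip_force: 0.0
move cm [-0.27 -0.12  8.54] turn z -0.008 (alt 3.133) q6 1.08 t 25.55 tcp [ 0.673  -0.1479  0.1105] tilt [ 0.005 -0.001 -1.   ]
```

```bash
python3 -m crank '[[[-0.2,-0.1,2,0,0,0],[0,0,2,0,0,0],[0,0,2,0,0,0],[0,0,1.5,0,0,0],[0,0,1,0,0,0],[0,0,0,0,0,0],[0,0,0,0,0,0],[0,0,0,0,0,0]]]'
python3 - <<'E'
from h import *
go([.6705,-.1475,.025],np.pi/2+.25)
E
```

```text
time: 26.22
tool_pos: [0.67, -0.1479, 0.0238]
tcp_rot: [3.118, 0.377, 0.004]
wrist_force: [0.7, -0.4, -0.3]
width: 0.703
grip_force: 0.0
move cm [ 0.06 -0.02 -0.12] turn z -0.009 (alt 3.132) q6 1.08 t 26.22 tcp [ 0.67   -0.1479  0.0238] tilt [ 0.002 -0.001 -1.   ]
```

```bash
python3 -m crank '[[[0,0,0,0,0,0],[0,0,0,0,0,0],[0,0,0,0,0,0],[0,0,0,0,0,0],[0,0,0,0,0,0]]]' 2 40
python3 -m crank '[[[0,0,-1,0,0,0],[0,0,-2,0,0,0],[0,0,-3,0,0,0],[0,0,-3,0,0,0],[0,0,-3,0,0,0],[0,0,-3,0,0,0],[0,0,0,0,0,0],[0,0,0,0,0,0]]]'
python3 - <<'E'
from h import *
go([.528,.2926,.12],np.pi/2+.25)
E
```

```text
time: 26.63
tool_pos: [0.6698, -0.1478, 0.0238]
tcp_rot: [3.118, 0.377, 0.003]
wrist_force: [-0.2, 0.8, 6.2]
width: 0.37
grip_force: 39.8
time: 27.3
tool_pos: [0.6704, -0.148, 0.1756]
tcp_rot: [3.117, 0.377, 0.008]
wrist_force: [0.1, 0.0, -0.7]
width: 0.367
grip_force: 39.8
move cm [ -3.35 -46.2    5.42] turn z -0.009 (alt 3.132) q6 1.08 t 27.3 tcp [ 0.6704 -0.148   0.1756] tilt [ 0.005 -0.001 -1.   ]
```

```bash
python3 -m crank '[[[-0.24,-3.3,0,0,0,0],[-0.24,-3.3,0,0,0,0],[-0.24,-3.3,0,0,0,0],[-0.24,-3.3,0,0,0,0],[-0.24,-3.3,0,0,0,0],[-0.24,-3.3,0,0,0,0],[-0.24,-3.3,0,0,0,0],[-0.24,-3.3,0,0,0,0]]]'
python3 -m crank '[[[-0.24,-3.3,0,0,0,0],[-0.24,-3.3,0,0,0,0],[-0.24,-3.3,0,0,0,0],[-0.24,-3.3,0,0,0,0],[-0.24,-3.3,0,0,0,0],[-0.24,-3.3,0,0,0,0],[0,0,0,0,0,0],[0,0,0,0,0,0]]]'
python3 -m crank '[[[0,0,0,0,0,0],[0,0,0,0,0,0]]]'
python3 - <<'E'
from h import *
go([.528,.2926,.072],np.pi/2+.25)
E
```

```text
time: 27.97
tool_pos: [0.5846, 0.1054, 0.1697]
tcp_rot: [3.119, 0.377, -0.007]
wrist_force: [0.1, 0.4, -0.4]
width: 0.37
grip_force: 39.9
time: 28.63
tool_pos: [0.5237, 0.2941, 0.1699]
tcp_rot: [3.117, 0.383, -0.006]
wrist_force: [0.5, -0.9, -0.8]
width: 0.371
grip_force: 40.0
time: 28.8
tool_pos: [0.5255, 0.2919, 0.171]
tcp_rot: [3.118, 0.376, -0.003]
wrist_force: [-0.5, -0.5, -0.6]
width: 0.369
grip_force: 40.0
move cm [ 0.28 -0.02  9.9 ] turn z -0.010 (alt 3.132) q6 1.80 t 28.8 tcp [0.5255 0.2919 0.171 ] tilt [-0.002 -0.001 -1.   ]
```

```bash
python3 -m crank '[[[0.2,0,2.5,0,0,0],[0,0,2.5,0,0,0],[0,0,2,0,0,0],[0,0,1.2,0,0,0],[0,0,0.8,0,0,0],[0,0,0,0,0,0],[0,0,0,0,0,0],[0,0,0,0,0,0]]]'
python3 - <<'E'
from h import *
go([.528,.2926,.072],np.pi/2+.25)
E
```

```text
time: 29.47
tool_pos: [0.5291, 0.2939, 0.0837]
tcp_rot: [-3.118, -0.377, -0.004]
wrist_force: [-0.1, -0.3, -0.2]
width: 0.368
grip_force: 40.0
move cm [-0.14  0.1   1.17] turn z -0.010 (alt 3.132) q6 1.80 t 29.47 tcp [0.5291 0.2939 0.0837] tilt [ 0.002  0.001 -1.   ]
```

```bash
python3 -m crank '[[[-0.1,0.1,0.4,0,0,0],[0,0,0.3,0,0,0],[0,0,0.2,0,0,0],[0,0,0,0,0,0],[0,0,0,0,0,0],[0,0,0,0,0,0]]]'
python3 -m crank '[[[0,0,0.15,0,0,0],[0,0,0,0,0,0],[0,0,0,0,0,0]]]'
```

```text
time: 29.97
tool_pos: [0.5271, 0.2925, 0.0733]
tcp_rot: [-3.119, -0.378, -0.0]
wrist_force: [-0.3, -0.4, -0.6]
width: 0.366
grip_force: 40.0
time: 30.22
tool_pos: [0.5272, 0.2925, 0.0718]
tcp_rot: [-3.119, -0.377, -0.0]
wrist_force: [0.8, 0.6, -2.1]
width: 0.365
grip_force: 40.1
```

```bash
python3 -m crank '[[[0,0,0.1,0,0,0],[0,0,0,0,0,0],[0,0,0,0,0,0]]]'
```

```text
time: 30.47
tool_pos: [0.5274, 0.2926, 0.0718]
tcp_rot: [-3.119, -0.377, -0.001]
wrist_force: [-1.1, -1.0, 5.4]
width: 0.368
grip_force: 40.4
```

Contact felt at the expected height. Releasing, backing off, and checking everything.

```bash
python3 -m crank '[[[0,0,-0.1,0,0,0],[0,0,0,0,0,0],[0,0,0,0,0,0],[0,0,0,0,0,0],[0,0,0,0,0,0]]]' 6
python3 -m crank '[[[0,0,-1.5,0,0,0],[0,0,-2.5,0,0,0],[0,0,-3,0,0,0],[0,0,-3,0,0,0],[0,0,-3,0,0,0],[0,0,-2,0,0,0],[-2.5,0,0,0,0,0],[-2.5,0,0,0,0,0]]]'
python3 -m crank '[[[0,0,0,0,0,0],[0,0,0,0,0,0],[0,0,0,0,0,0]]]'
python3 - <<'E'
from h import *
m,im=look('wrist','w14.png')
cs=blobs(im,(22,150,80),(35,255,255),(200,20,320,250),30); q=np.vstack(cs)[:,0]
yt=q[q[:,1]<q[:,1].min()+2].mean(0); yb=q[q[:,1]>q[:,1].max()-2].mean(0); print(yt,yb)
a,b=[onz('wrist',p,.068,m) for p in (yt,yb)]; d=a-b; print('bracket',(a+b)/2,np.linalg.norm(d),np.arctan2(d[1],d[0]))
u,v=map(int,proj('wrist',np.array([.5275,.2926,.103]),m)); print(u,v)
c=blobs(im,(0,0,195),(179,60,255),(u-28,max(v-28,0),u+28,v+28),3); print([cv2.boundingRect(x) for x in c])
h=cv2.convexHull(np.vstack(c)); P=np.array([onz('wrist',p[0],.103,m)[:2]*1000 for p in h],np.float32); print('sleeve',cv2.minEnclosingCircle(P))
# top view: emery + nut + spacer + jar vs the start
T0=cv2.imread('pics/top0.png'); T,=[look('top','top1.png')[1]]
d=cv2.absdiff(T0,T).max(2)
for n,(x,y) in dict(jar=(204,161),scoop=(301,222),emery=(349,231),pick=(394,262)).items(): print(n,(d[y-25:y+25,x-14:x+14]>40).sum())
E
```

```text
time: 30.88
tool_pos: [0.527, 0.2923, 0.0715]
tcp_rot: [3.119, 0.377, -0.0]
wrist_force: [0.3, -0.6, -0.7]
width: 0.702
grip_force: 0.0
time: 31.55
tool_pos: [0.4801, 0.2812, 0.2242]
tcp_rot: [-3.117, -0.376, -0.007]
wrist_force: [-1.4, -0.3, 0.2]
width: 0.702
grip_force: 0.0
time: 31.8
tool_pos: [0.4789, 0.2806, 0.2218]
tcp_rot: [-3.119, -0.378, -0.001]
wrist_force: [-0.0, 0.3, 0.7]
width: 0.699
grip_force: 0.0
[257.5         71.44444444] [257.         177.94285714]
bracket [0.52777523 0.29205341 0.068     ] 0.10779489099723048 0.23569546232957198
256 128
[(240, 112, 34, 34), (230, 100, 10, 35), (275, 100, 8, 21)]
sleeve ((537.7243041992188, 295.6488952636719), 26.871335983276367)
jar 0
scoop 0
emery 37
pick 0
```

Run:
```python
from h import *
import pickle
m=pickle.load(open('w8.pkl','rb')); im=cv2.imread('pics/w8.png')
print('spacer',onz('wrist',(257,176),.022,m),'target .548 -.298')
r=cv2.minAreaRect(np.array([onz('wrist',p[0],.028,m)[:2]*1000 for p in blobs(im,(90,15,60),(120,90,140),(230,205,285,295))[0]],np.float32)); print('emery',r)
m=pickle.load(open('w6.pkl','rb')); print('nut',onz('wrist',(257,176),.02,m),'target .478 -.209')
print(read_state()['wrist_force'])
finish_job()
```

```text
spacer [ 0.5503788  -0.29977853  0.022     ] target .548 -.298
emery ((466.47930908203125, -280.48199462890625), (36.25188064575195, 78.00665283203125), 77.93660736083984)
nut [ 0.48088439 -0.21007081  0.02      ] target .478 -.209
[ 0.65335897 -0.14680846  0.26797234]
the job is handed in; nothing more can be done
```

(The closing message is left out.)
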